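# Hold the gearbox release plunger down through the inspection slot

### The arm

A 6-joint arm with a two-finger parallel gripper is mounted at the origin on the work surface. World frame = base frame: x ahead of the robot, y to its left, z up, the work surface at z = 0. Lengths are in mm, angles in rad, forces in N, time in s.
With the tool pointing down it reaches from about 350 to 875 mm from the base axis. Payload 4.2 kg.
Tool frame: the origin (TCP) lies midway between the tips of the shut fingers; the grasp point (between the pads) lies 19 mm behind it; y points along the fingers, x is the direction in which the jaws open and shut, and the axes are right-handed (so a half turn about y gives the same grasp; the last joint's range is limited). The gripper opens to 85 mm and grips with 20 to 120 N. Pads are 22 mm wide; open, the fingers measure 114 mm over their backs; the gripper's body (76 mm by 85 mm) begins 54 mm behind the grasp point. The pads swing forward as they close: fully open they stand 13 mm farther back than shut.
Start: joints at [-0.861, 0.385, 0.008, 0, -1.194, -0.259], TCP at [272.315, -562.533, 231.312] pointing down, gripper open.
Joint ranges: [-3.14, 3.14], [-1.21, 2.06], [-1.07, 1.41], [-3.16, 2.05], [-2.99, -0.16], [-3.1, 3.1]. Speed limits (rad/s): [2.79, 2.79, 3.14, 3.14, 3.14, 3.14].

### API

Orientations are given as a unit quaternion [x, y, z, w].
In Python, from bench import read_state, get_image, job_done gives the robot as it stands.
- The arm moves only by the tool play_rows, never from a script. Its argument "series" is a list of rows, each a list of 7 numbers: the shift along the tool's x, y, z in m, then the turn, a rotation vector about the tool's x, y, z in rad, then the finger opening in m, from 0 to 0.0854. In form: [[x, y, z, wx, wy, wz, claw], ...]. A call has 1 to 10 rows; each row shifts and turns the pose as measured when the row begins, along the tool's axes as they then stand; what a row does not reach is not made up. A row lasts 1/10 s, in which the tool goes at most 50 mm and 8.59 degrees, less where a joint would pass 70% of its speed; a pose out of reach is approached as far as the arm can. A call with a gripper value outside its range is refused whole. The fingers move at their own pace and stop on an object; the grip force is fixed at half the most. Time passes only in rows, so rows that do not move let the fingers close. It gives the time, the measured TCP pose, the force and the opening at its end, in the units of the state.
- read_state(): the state, without advancing time (a new reading comes with each control period).
- get_image(name): name is "scene" or "top" or "wrist"; returns a dict with "color" (384x512x3 uint8, red, green, blue), "intrinsics" (3x3 intrinsics, pixels), "origin" and "orientation" of the camera in the world. Camera axes: x right, y down, z forward; pixel columns grow to the right and rows downward; lengths in mm; the calibration is good to about 2 mm. A picture is of the moment at which its call begins. There is no depth.
- job_done(): hands the job in, once; it reports no verdict.
The state is a dict: "clock": time; "joints": joint angles; "joint_vel": joint speeds; "joint_efforts": joint torques, N m; "position": TCP position; "ee_rot": TCP orientation; "contact_force": force on the tool from outside, world axes, zero at the start; "wrist_torque": the same for the moment, N m; "gripper_width": finger opening in mm.
Only numpy, scipy, OpenCV 4.12 (cv2) and the standard library are available. Lean on these libraries where they do the work, as an engineer would, in place of code of your own. Each camera call takes 0.05 s, during which the arm holds its last target. There are 200 camera calls.

### The job

Take the cover plate off the gearbox's inspection slot and lay it flat in the long compartment of the parts tray without dropping it. Then take the release blade out of the timber block, pass it upright through the slot and press the spring plunger below about 10 mm down, keeping the shoulder of its grip clear of the housing; finish while still gripping the blade and holding the plunger down. Leave the other things on the bench where they are.

Things in the scene. Friction and masses are not known exactly. Their poses are not given: they have to be found in the camera images.
- cover_plate: loose flat dark steel cover plate, 80 (x) x 40 (y) x 5 mm, with an upright grip rib in its middle: 30 long (along x), 12 thick (along y), its top 31 mm over the underside. About 0.16 kg. Origin: centre of its underside; z up. At the start it lies on the gearbox housing's top and hides the slot. Half a turn makes no difference
- compartment (a point): centre of the inner floor of the long compartment of the grey parts tray; x along the compartment, z up. Inside 92 (x) x 60 (y) mm; floor 3 mm above the bench, walls 4 mm thick, 11 mm above the floor. The tray (100 x 132 mm, fixed) has two short compartments, 44 x 60 mm each, on the -y side of the long one
- slot (a point): centre of the mouth of the slot in the flat top of the grey gearbox housing, level with that top; x along the slot, z up. Slot 32 (x) x 10 (y) mm through a 10 mm thick cover, hollow below
- housing: grey cast gearbox housing with aluminium cover, fixed to the bench; top flat, 120 (x) x 100 (y) mm, 80 mm above the bench, the slot in its middle. A bearing flange and stub shaft stand 26 mm out of its +x side, bolted feet make it 156 mm wide along y; all lower than the top. Origin: centre of its underside
- blade: release blade: flat steel, 30 (x) x 8 (y) x 50 mm long with rounded, narrower nose, under a metal grip 44 (x) x 20 (y) x 45 mm high. Origin: centre of the lower end (tip); z up along the blade; shoulder (underside of the grip) at z = 50 mm, top at 95 mm. About 0.18 kg. At first it stands upright in the timber block, hanging by its shoulder. Half a turn makes no difference
- block: pale timber offcut, 100 (x) x 60 (y) x 62 mm high, fixed, that stores the blade: a slot 33 x 11 mm, 56 mm deep, in its top, along x. Origin: centre of its underside
- plunger (a joint): how far the brass spring plunger under the slot is pushed down, m: 0 up, 0.022 at its stop. Its flat head, 24 mm across, lies 32 mm below the housing's top when up, centred under the slot. It resists with 4 N, plus 0.5 N per mm, and springs back. The blade meets it with the shoulder 18 mm above the housing's top; 10 mm down, the shoulder is 8 mm above the top
- bearing: bystander: a bare ball bearing ring, 36 mm across, 10 mm high, in one short compartment of the tray. Origin: centre of its underside
- bottle_near: bystander: a small red adhesive bottle, 32 mm across, 85 mm tall, standing between the robot and the housing. Origin: centre of its underside
- bottle_far: bystander: a second such bottle, 32 mm across, 85 mm tall, standing beyond the housing. Origin: centre of its underside
- tape_roll: bystander: a roll of masking tape lying flat, 68 mm across, 24 mm high. Origin: centre of its underside
- caliper: bystander: a digital caliper lying flat, 230 mm long (own x), 14 mm high. Origin: middle of its beam's underside
- mallet: bystander: a brass-headed mallet lying at the far side, some 0.3 m long, along its own x. Origin: on its underside
- nut: bystander: a loose hexagon nut, 28 mm across, 14 mm high. Origin: centre of its underside
Not all that is in view belongs to the job. Of the things like the cover_plate, leave any that is orange or yellow; of the rest the smaller one is meant.

How it is judged:
By the outcome, as a careful person would: the job done as asked, in the order asked, and still so for the second after the job is handed in, while the arm keeps its last pose, push and grip.
It also fails if it takes over 58 s, if anything falls off the work surface, if the arm or the gripper's body presses on something with over 40 N, if the wrist force passes 120 N, or if a joint passes its speed limit or range.

## Working session

There is one attempt and no reset: what is moved stays moved. The work goes in short steps, Python scripts to look and compute and a tool call to move; the robot and the scene stay as the last step left them, time stands still between calls to the robot, and variables do not carry over. Pictures are saved under pics/ and viewed, about 8 in all and at most 12, crops included, and the job is handed in when it is done.

Besides the shell and the picture viewer there is one more tool, called after "Request:" as name(argument=value, ...), one argument or row to a line, values as JSON. play_rows: Moves the arm, as the interface text tells. Its arguments: {"type":"object","properties":{"series":{"type":"array","items":{"type":"array","items":{"type":"number"}}}},"required":["series"]}

```bash
mkdir -p pics; ls; cat > h.py <<'E'
import numpy as np, cv2
from bench import read_state, get_image, job_done
from scipy.spatial.transform import Rotation as R
def snap(n, f=None):
    im=get_image(n)
    if f: cv2.imwrite(f'pics/{f}.png', im['color'][:,:,::-1])
    return im
def ray(im,u,v):
    K=np.array(im['intrinsics']); d=np.linalg.solve(K,[u,v,1.]); o=np.array(im['orientation'])
    Rm=o if o.shape==(3,3) else R.from_quat(o).as_matrix()
    return np.array(im['origin'],float), Rm@d
def onz(im,u,v,z):
    o,d=ray(im,u,v); return o+d*(z-o[2])/d[2]
def proj(im,p):
    o=np.array(im['orientation']); Rm=o if o.shape==(3,3) else R.from_quat(o).as_matrix()
    q=np.array(im['intrinsics'])@(Rm.T@(np.array(p,float)-im['origin'])); return q[:2]/q[2]
E
python3 - <<'E'
from h import *
s=read_state(); print(s)
a=snap('scene','scene0'); b=snap('top','top0')
import pickle; pickle.dump((a,b),open('im0.pkl','wb'))
for i in (a,b): print(i['intrinsics'],i['origin'],i['orientation'])
E
```

```text
pics
{'clock': 0.0, 'joints': array([-8.61397420e-01,  3.85522919e-01,  6.61723401e-03, -5.28245154e-04,
       -1.19399368e+00, -2.58553154e-01]), 'joint_vel': array([ 0.00074249,  0.00159206,  0.00066539,  0.0008608 , -0.00181014,
        0.00044718]), 'joint_efforts': array([ 6.73258692e-04, -3.92289734e+01,  1.88405603e+01,  4.18614104e+00,
       -4.62305878e-03,  7.16934863e-06]), 'position': array([ 272.06736271, -562.01765787,  230.23418642]), 'ee_rot': array([ 0.37499024,  0.59945867, -0.59868566, -0.37630719]), 'contact_force': array([0.2413087 , 0.4055461 , 0.19152855]), 'wrist_torque': array([ 0.03526832,  0.01625813, -0.03938474]), 'gripper_width': 85.49211871046018}
[[434.92877361   0.         253.51818243]
 [  0.         434.92877361 189.57613331]
 [  0.           0.           1.        ]] [1209.63126644  559.96465842  601.44212273] [ 0.35022534  0.79696134 -0.45039931 -0.19833129]
[[465.00570129   0.         260.13439006]
 [  0.         465.00570129 200.18119989]
 [  0.           0.           1.        ]] [ 392.38452122   -6.13872113 1101.61112178] [-0.70160907  0.70799612 -0.05923614  0.05456452]
```

View pics/top0.png

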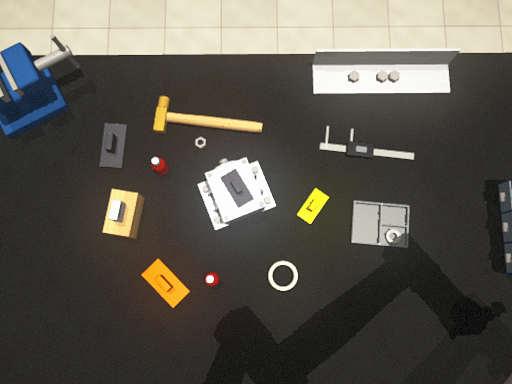

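View pics/scene0.png

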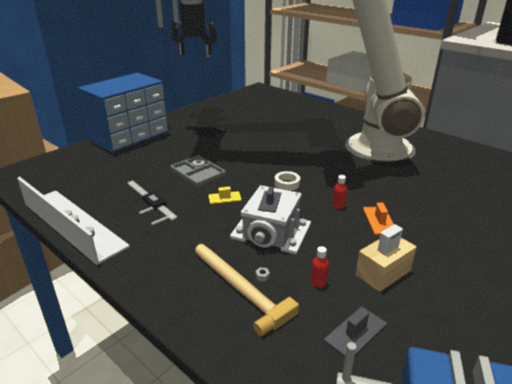

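The top view shows four plates:
- Dark on the housing, at (237,188).
- Dark and larger on the bench, at (113,146).
- Yellow, at (313,206).
- Orange, at (165,283).

The one on the housing fits: it is dark, it is the smaller of the two dark ones, and it covers the slot. The tray is at (381,224), the block at (123,214), and the blade grip at (117,211). I'll enlarge these to confirm.

```bash
python3 - <<'E'
from h import *
import pickle
a,b=pickle.load(open('im0.pkl','rb')); c=b['color'][:,:,::-1]
def crop(x,y,w,h,k): return cv2.resize(c[y:y+h,x:x+w],None,fx=k,fy=k,interpolation=cv2.INTER_CUBIC)
A=crop(190,145,95,90,4); B=crop(345,190,72,65,4); D=crop(95,115,60,130,4)
W=np.zeros((560,800,3),np.uint8)
W[:360,:380]=A; W[:260,380:380+288]=B; W[262:562-2,560:800]=D[220:520,:240]; W[262:262+220,385:555]=D[:220,:170]
cv2.imwrite('pics/crop.png',W)
E
```

```text
Traceback (most recent call last):
ValueError: could not broadcast input array from shape (300,240,3) into shape (298,240,3)
```

```bash
python3 - <<'E'
from h import *
import pickle
a,b=pickle.load(open('im0.pkl','rb')); c=b['color'][:,:,::-1]
def crop(x,y,w,h,k): return cv2.resize(c[y:y+h,x:x+w],None,fx=k,fy=k,interpolation=cv2.INTER_CUBIC)
A=crop(190,145,95,90,4); B=crop(345,190,72,65,4); D=crop(95,115,60,130,4)
W=np.zeros((562,800,3),np.uint8)
W[:360,:380]=A; W[:260,380:380+288]=B; W[262:562,560:800]=D[220:520,:240]; W[262:262+220,385:555]=D[:220,:170]
cv2.imwrite('pics/crop.png',W)
E
```

```text
(no output)
```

View pics/crop.png

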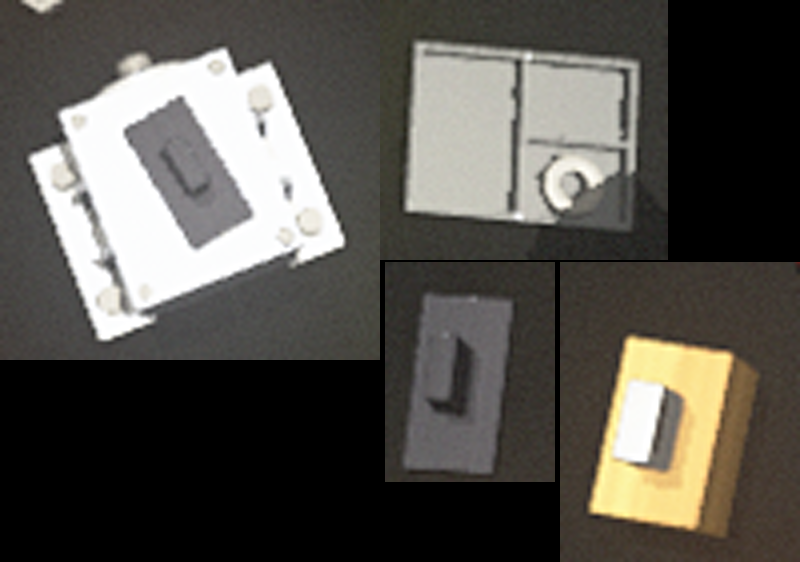

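The crop confirms it. The housing plate, centre about (237,188), is dark and the smaller one; the dark plate on the bench is larger. The plate is turned about 10° from the housing. The tray's long compartment is on its left side. Now I'll measure positions.

```bash
python3 - <<'E'
from h import *
import pickle
a,b=pickle.load(open('im0.pkl','rb')); c=b['color'].astype(int)
def rep(n,px,z):
    P=np.array([onz(b,u,v,z)[:2] for u,v in px]); 
    e=np.roll(P,-1,0)-P; L=np.linalg.norm(e,axis=1); th=np.degrees(np.arctan2(e[:,1],e[:,0]))
    print(n,'c',P.mean(0).round(1),'L',L.round(1),'th',th.round(1))
A=lambda l:[(x/4+190-.4,y/4+145-.4) for x,y in l]
B=lambda l:[((x-380)/4+345-.4,y/4+190-.4) for x,y in l]
D=lambda l:[((x-560)/4+95-.4,(y-262+220)/4+115-.4) for x,y in l]
rep('housingtop',A([(62,110),(225,50),(298,243),(135,312)]),80)
rep('plate',A([(123,128),(183,97),(253,212),(192,250)]),85)
rep('tray',B([(416,42),(638,60),(632,229),(406,212)]),14)
rep('grip',D([(632,380),(664,384),(645,465),(613,460)]),62+45-6+6)
rep('block',D([(627,337),(732,352),(696,530),(590,514)]),62)
def mask(n,m,roi,z):
    x,y,w,h=roi; M=np.zeros(m.shape,np.uint8); M[y:y+h,x:x+w]=m[y:y+h,x:x+w]
    cs,_=cv2.findContours(M,cv2.RETR_EXTERNAL,cv2.CHAIN_APPROX_NONE); k=max(cs,key=cv2.contourArea)
    rep(n+' '+str(cv2.contourArea(k)),cv2.boxPoints(cv2.minAreaRect(k)),z)
lum=c.mean(2)
mask('plate m',(lum<130).astype(np.uint8),(215,165,45,46),85)
mask('tray m',(lum>70).astype(np.uint8),(345,190,72,65),14)
mask('grip m',((lum>110)&(c[:,:,2]>c[:,:,0]-25)).astype(np.uint8),(105,195,25,35),107)
mask('block m',((c[:,:,0]-c[:,:,2]>35)&(lum>120)|(lum>170)).astype(np.uint8),(100,185,50,60),62)
E
```

```text
housingtop c [584.1  43.1] L [ 97.8 117.6  97.9 121.6] th [ -69.7 -160.1  112.7   19.9]
plate c [586.7  38.6] L [37.8 76.2 39.8 79.1] th [ -62.5 -149.5  121.8   29. ]
tray c [ 511.4 -296.7] L [131.8 100.2 132.2 101.1] th [-95.2 174.5  85.2  -5.7]
grip c [536.1 301.2] L [17.5 44.8 17.5 44.3] th [-97.7 169.1  80.6 -10.9]
block c [536.5 302.1] L [ 60.5 102.2  60.2 101.8] th [-98.7 170.6  80.9  -9.3]
plate m 257.0 c [592.8  43.3] L [37.5 61.1 37.2 60.9] th [ -60.  -151.   119.7   29.3]
tray m 2378.5 c [ 511.6 -295.9] L [103.4 137.2 103.4 135.2] th [ -7.3 -95.6 171.5  84.4]
grip m 179.5 c [535. 296.] L [43.  30.3 43.  30.1] th [ -10.1 -103.1  169.7   77. ]
block m 1167.5 c [537.3 302.2] L [103.7  62.8 103.5  61.8] th [  -9.6 -102.7  169.9   77.5]
```

```bash
cat >> h.py <<'E'
def plan(p, yaw, n=None):
    """remaining move to TCP p (mm) with jaw axis (tool x) at yaw (deg, mod 180), tool y down.
    prints shift in CURRENT tool axes (mm), rotvec in tool axes (deg), shift in target axes"""
    s=read_state(); T=R.from_quat(s['ee_rot']); best=None
    for k in (0,180):
        a=np.radians(yaw+k); x=np.array([np.cos(a),np.sin(a),0]); y=np.array([0,0,-1.]); 
        G=R.from_matrix(np.c_[x,y,np.cross(x,y)]); rv=(T.inv()*G).as_rotvec(degrees=True)
        if best is None or np.linalg.norm(rv)<np.linalg.norm(best[0]): best=(rv,G)
    d=np.array(p)-s['position']
    print('t',round(s['clock'],2),'pos',s['position'].round(1),'w',round(s['gripper_width'],1),'F',s['contact_force'].round(1),'j6',s['joints'][5].round(2))
    print('shift now-axes',T.inv().apply(d).round(1),'rot rad',np.radians(best[0]).round(3),'shift target-axes',best[1].inv().apply(d).round(1))
    if n: # rows with rotation and shift simultaneously
        r=R.from_rotvec(best[0]/n,degrees=True); 
        for i in range(n): print((T.inv().apply(d/n)/1000).round(4),np.radians(best[0]/n).round(3)); T=T*r
E
python3 -c "
from h import *
print(R.from_quat(read_state()['ee_rot']).as_matrix().round(3))
plan([586.7,38.6,170],29.8+90,15)"
```

```text
[[-0.436 -0.001 -0.9  ]
 [ 0.9    0.002 -0.436]
 [ 0.002 -1.     0.   ]]
t 0.1 pos [ 272.1 -562.1  230.3] w 85.1 F [-0.2  0.5 -0.6] j6 -0.26
shift now-axes [ 403.6   61.1 -544.8] rot rad [-0.    -0.069  0.002] shift target-axes [ 364.9   60.3 -571.5]
[ 0.0269  0.0041 -0.0363] [-0.    -0.005  0.   ]
[ 0.0267  0.0041 -0.0364] [-0.    -0.005  0.   ]
[ 0.0266  0.0041 -0.0366] [-0.    -0.005  0.   ]
[ 0.0264  0.0041 -0.0367] [-0.    -0.005  0.   ]
[ 0.0262  0.0041 -0.0368] [-0.    -0.005  0.   ]
[ 0.0261  0.0041 -0.0369] [-0.    -0.005  0.   ]
[ 0.0259  0.0041 -0.0371] [-0.    -0.005  0.   ]
[ 0.0257  0.004  -0.0372] [-0.    -0.005  0.   ]
[ 0.0255  0.004  -0.0373] [-0.    -0.005  0.   ]
[ 0.0254  0.004  -0.0374] [-0.    -0.005  0.   ]
[ 0.0252  0.004  -0.0375] [-0.    -0.005  0.   ]
[ 0.025   0.004  -0.0376] [-0.    -0.005  0.   ]
[ 0.0249  0.004  -0.0378] [-0.    -0.005  0.   ]
[ 0.0247  0.004  -0.0379] [-0.    -0.005  0.   ]
[ 0.0245  0.004  -0.038 ] [-0.    -0.005  0.   ]
```

Request:
play_rows(
  series=[
    [0.027,0.003,-0.036,0,-0.005,0,0.085],
    [0.027,0.003,-0.036,0,-0.005,0,0.085],
    [0.027,0.003,-0.036,0,-0.005,0,0.085],
    [0.027,0.003,-0.036,0,-0.005,0,0.085],
    [0.027,0.003,-0.036,0,-0.005,0,0.085],
    [0.027,0.003,-0.036,0,-0.005,0,0.085],
    [0.027,0.003,-0.036,0,-0.005,0,0.085],
    [0.027,0.003,-0.036,0,-0.005,0,0.085],
    [0.027,0.003,-0.036,0,-0.005,0,0.085],
    [0.027,0.003,-0.036,0,-0.005,0,0.085],
  ],
)

```text
clock: 1.1
position: [472.8, -146.9, 195.0]
ee_rot: [0.36, 0.607, -0.606, -0.367]
contact_force: [2.4, -1.0, -0.3]
gripper_width: 85.0
```

```bash
python3 -c "
from h import *
plan([586.7,38.6,170],29.8+90)"
```

```text
t 1.1 pos [ 472.8 -146.9  195. ] w 85.0 F [ 2.4 -1.  -0.3] j6 -1.1
shift now-axes [ 109.7   25.2 -188. ] rot rad [-0.003 -0.029  0.008] shift target-axes [ 104.4   25.  -191.1]
```

Tracking is good. I'll carry on to above the plate, then look with the wrist camera.

Request:
play_rows(
  series=[
    [0.021,0.004,-0.038,0,-0.006,0.002,0.085],
    [0.021,0.004,-0.038,0,-0.006,0.002,0.085],
    [0.021,0.004,-0.038,0,-0.006,0.002,0.085],
    [0.021,0.004,-0.038,0,-0.006,0.002,0.085],
    [0.021,0.004,-0.038,0,-0.006,0,0.085],
    [0,0,0,0,0,0,0.085],
  ],
)

```text
clock: 1.7
position: [591.6, 50.2, 171.5]
ee_rot: [-0.351, -0.612, 0.615, 0.353]
contact_force: [-0.4, 0.3, -1.0]
gripper_width: 84.8
```

```bash
python3 -c "
from h import *
import pickle
w=snap('wrist','wrist1'); pickle.dump(w,open('w1.pkl','wb'))
plan([586.7,38.6,170],29.8+90)
print(w['origin'],proj(w,[586.7,38.6,85]))
"
```

```text
t 1.75 pos [590.2  48.5 171.6] w 85.1 F [-0.   0.   0.2] j6 -1.4
shift now-axes [-6.8  1.6  8. ] rot rad [-0.007  0.007  0.002] shift target-axes [-6.9  1.6  8. ]
[531.46077169  15.84952927 314.99860071] [244.78581333 183.00750972]
```

View pics/wrist1.png

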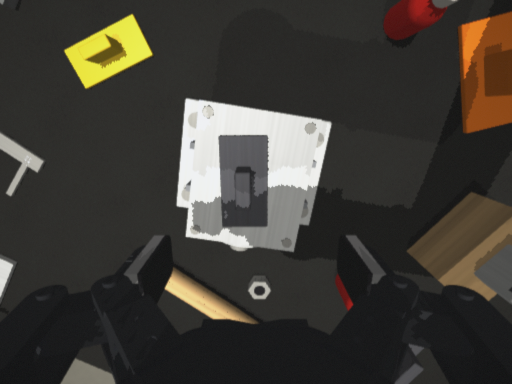

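The wrist view shows the plate with corners at about (219,135), (268,135), (268,226) and (222,226), and the rib at (243,186). The predicted centre of (245,183) agrees.

```bash
python3 - <<'E'
from h import *
import pickle
w=pickle.load(open('w1.pkl','rb')); lum=w['color'].mean(2)
M=np.zeros(lum.shape,np.uint8); M[125:232,205:285]=(lum<105)[125:232,205:285]
cs,_=cv2.findContours(M,cv2.RETR_EXTERNAL,cv2.CHAIN_APPROX_NONE); k=max(cs,key=cv2.contourArea)
q=cv2.approxPolyDP(k,6,True)[:,0]; print(q.tolist())
for px in (q,[(219,135),(267.5,135),(268,226),(222,226)]):
    P=np.array([onz(w,u,v,85)[:2] for u,v in px]); e=np.roll(P,-1,0)-P
    print(P.mean(0).round(1),np.linalg.norm(e,axis=1).round(1),np.degrees(np.arctan2(e[:,1],e[:,0])).round(1))
E
```

```text
[[266, 136], [219, 137], [221, 170], [230, 170], [222, 226], [267, 225]]
[586.5  31.5] [38.  27.2  7.5 51.1 39.8 77.5] [ -58.6   31.8  120.2   20.9  121.6 -148.5]
[586.6  38. ] [39.1 79.2 40.6 79.2] [ 120.2   31.3  -59.8 -149.8]
```

Request:
play_rows(
  series=[
    [-0.007,0.01,0.008,-0.007,0.012,0.002,0.06],
    [0,0.025,0,0,0,0,0.05],
    [0,0.02,0,0,0,0,0.045],
    [0,0.01,0,0,0,0,0.045],
    [0,0,0,0,0,0,0.045],
  ],
)

```text
clock: 2.25
position: [584.1, 35.0, 104.7]
ee_rot: [-0.357, -0.61, 0.611, 0.357]
contact_force: [0.1, 0.1, 1.3]
gripper_width: 44.9
```

```bash
python3 -c "
from h import *
plan([586.7,38.3,89.5],30.5+90)"
```

```text
t 2.25 pos [584.1  35.  104.7] w 44.9 F [0.1 0.1 1.3] j6 -1.4
shift now-axes [ 1.6 15.2 -3.9] rot rad [-0.002 -0.02   0.   ] shift target-axes [ 1.5 15.2 -3.9]
```

Request:
play_rows(
  series=[
    [0.0015,0.006,-0.004,0,-0.02,0,0.045],
    [0,0.009,0,0,0,0,0.045],
    [0,0,0,0,0,0,0.045],
  ],
)

```text
clock: 2.55
position: [588.0, 37.9, 90.7]
ee_rot: [0.351, 0.614, -0.614, -0.35]
contact_force: [0.1, 0.0, 0.5]
gripper_width: 44.7
```

```bash
python3 -c "
from h import *
plan([586.7,38.3,89.5],30.5+90)"
```

```text
t 2.55 pos [588.   37.9  90.7] w 44.7 F [0.1 0.  0.5] j6 -1.38
shift now-axes [1.  1.2 0.9] rot rad [ 0.001  0.001 -0.001] shift target-axes [1.  1.2 0.9]
```

Positioned. Close and lift slightly.

Request:
play_rows(
  series=[
    [0.001,0.001,0.001,0,0,0,0.02],
    [0,0,0,0,0,0,0.005],
    [0,0,0,0,0,0,0.005],
    [0,0,0,0,0,0,0.005],
    [0,0,0,0,0,0,0.005],
    [0,-0.005,0,0,0,0,0.005],
    [0,-0.02,0,0,0,0,0.005],
    [0,-0.025,0,0,0,0,0.005],
    [0,-0.025,0,0,0,0,0.005],
    [0,0,0,0,0,0,0.005],
  ],
)

```text
clock: 3.55
position: [585.8, 38.4, 167.5]
ee_rot: [-0.35, -0.614, 0.614, 0.351]
contact_force: [1.3, 0.5, -0.9]
gripper_width: 10.6
```

```bash
python3 -c "
from h import *
import pickle
w=snap('wrist','wrist2'); pickle.dump(w,open('w2.pkl','wb'))
plan([514.4,-264.6,110],-5.2+90)
print(proj(w,[584,43,80]))
cv2.imwrite('pics/wrist2c.png',cv2.resize(w['color'][80:330,120:400,::-1],None,fx=2.4,fy=2.4))
"
```

```text
t 3.6 pos [584.3  38.2 165.4] w 10.8 F [-0.7  0.5 -2.4] j6 -1.38
shift now-axes [-225.5   56.   213.7] rot rad [-0.005  0.623  0.   ] shift target-axes [-307.9   55.4   42.2]
[259.52286208 194.58989283]
```

View pics/wrist2c.png

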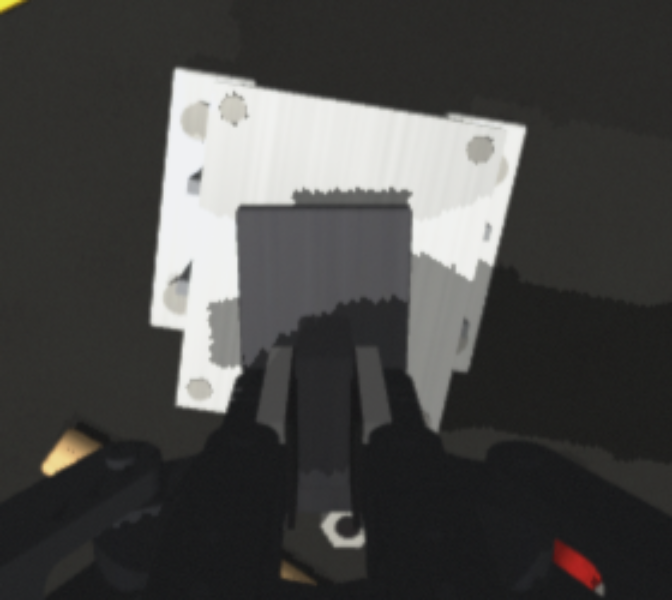

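The plate is gripped and lifted. I count 5 pictures viewed so far. Next, carry it to the tray.

```bash
python3 -c "
from h import *
plan([514.4,-264.6,90],-5.2+90,9)"
```

```text
t 3.6 pos [584.3  38.2 165.4] w 10.8 F [-0.7  0.5 -2.4] j6 -1.38
shift now-axes [-225.6   76.   213.6] rot rad [-0.005  0.623  0.   ] shift target-axes [-307.9   75.4   42.2]
[-0.0251  0.0084  0.0237] [-0.001  0.069  0.   ]
[-0.0266  0.0084  0.0219] [-0.001  0.069  0.   ]
[-0.0281  0.0084  0.0201] [-0.001  0.069  0.   ]
[-0.0294  0.0084  0.0181] [-0.001  0.069  0.   ]
[-0.0306  0.0084  0.016 ] [-0.001  0.069  0.   ]
[-0.0316  0.0084  0.0138] [-0.001  0.069  0.   ]
[-0.0325  0.0084  0.0116] [-0.001  0.069  0.   ]
[-0.0332  0.0084  0.0094] [-0.001  0.069  0.   ]
[-0.0338  0.0084  0.007 ] [-0.001  0.069  0.   ]
```

Request:
play_rows(
  series=[
    [-0.025,0.002,0.024,0,0.069,0,0.005],
    [-0.027,0.005,0.022,0,0.069,0,0.005],
    [-0.028,0.008,0.02,0,0.069,0,0.005],
    [-0.029,0.008,0.018,0,0.069,0,0.005],
    [-0.031,0.008,0.016,0,0.069,0,0.005],
    [-0.032,0.01,0.014,0,0.069,0,0.005],
    [-0.033,0.01,0.012,0,0.069,0,0.005],
    [-0.033,0.01,0.009,0,0.069,0,0.005],
    [-0.02,0.01,0.007,0,0.069,0,0.005],
    [0,0,0,0,0,0,0.005],
  ],
)

```text
clock: 4.6
position: [500.2, -258.5, 79.2]
ee_rot: [-0.52, -0.465, 0.476, 0.535]
contact_force: [0.1, 0.3, -1.1]
gripper_width: 10.7
```

```bash
python3 -c "
from h import *
plan([514.4,-264.6,40],-5.2+90)"
```

```text
t 4.6 pos [ 500.2 -258.5   79.2] w 10.7 F [ 0.1  0.3 -1.1] j6 -1.49
shift now-axes [ -4.6  38.7 -15.8] rot rad [-0.027 -0.024  0.003] shift target-axes [ -4.8  39.2 -14.7]
```

Request:
play_rows(
  series=[
    [-0.005,0.005,-0.015,-0.027,-0.024,0.003,0.005],
    [0,0.015,0,0,0,0,0.005],
    [0,0.015,0,0,0,0,0.005],
    [0,0,0,0,0,0,0.005],
    [0,0,0,0,0,0,0.005],
  ],
)

```text
clock: 5.1
position: [512.8, -263.7, 39.3]
ee_rot: [-0.52, -0.477, 0.479, 0.523]
contact_force: [0.4, 0.1, -0.5]
gripper_width: 10.6
```

```bash
python3 -c "
from h import *
plan([514.4,-264.6,14],-5.2+90)
w=snap('wrist'); W=w['color'][:,:,::-1]; t=snap('top')
T=cv2.resize(t['color'][170:280,330:430,::-1],(400,440),interpolation=cv2.INTER_CUBIC)
cv2.imwrite('pics/place.png',np.hstack([cv2.resize(W[60:,60:460],(400,324)),np.zeros((324,0,3),np.uint8),T[:324]]))
"
```

```text
t 5.1 pos [ 512.8 -263.7   39.3] w 10.6 F [ 0.4  0.1 -0.5] j6 -1.46
shift now-axes [-0.8 25.3 -1.8] rot rad [-0.005  0.004  0.001] shift target-axes [-0.8 25.3 -1.7]
```

View pics/place.png

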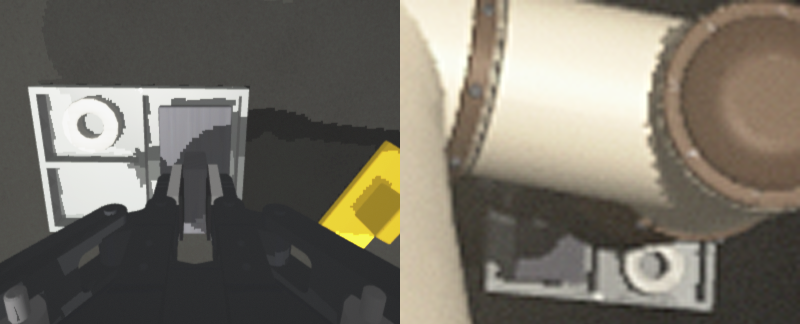

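The plate edge (158 to 232) lies centred between the compartment walls (150 to 238). Lowering now.

Request:
play_rows(
  series=[
    [-0.001,0.01,-0.002,-0.005,0.004,0,0.005],
    [0,0.008,0,0,0,0,0.005],
    [0,0.004,0,0,0,0,0.005],
    [0,0.002,0,0,0,0,0.005],
    [0,0,0,0,0,0,0.005],
  ],
)

```text
clock: 5.7
position: [516.0, -264.8, 15.3]
ee_rot: [0.523, 0.478, -0.476, -0.521]
contact_force: [-0.1, 0.2, -1.9]
gripper_width: 10.6
```

Request:
play_rows(
  series=[
    [0,0.0015,0,0,0,0,0.005],
    [0,0.0015,0,0,0,0,0.005],
    [0,0,0,0,0,0,0.005],
  ],
)

```text
clock: 6.0
position: [516.5, -264.9, 14.2]
ee_rot: [0.523, 0.478, -0.476, -0.521]
contact_force: [-0.1, -0.4, -1.1]
gripper_width: 10.7
```

Request:
play_rows(
  series=[
    [0,0.0015,0,0,0,0,0.005],
    [0,0.0015,0,0,0,0,0.005],
    [0,0,0,0,0,0,0.005],
  ],
)

```text
clock: 6.3
position: [517.1, -265.1, 14.1]
ee_rot: [0.523, 0.479, -0.476, -0.52]
contact_force: [-0.2, -0.1, -1.3]
gripper_width: 10.9
```

Request:
play_rows(
  series=[
    [0,0.003,0.001,0,0,0,0.005],
    [0,0,0,0,0,0,0.005],
  ],
)

```text
clock: 6.5
position: [517.9, -265.2, 14.3]
ee_rot: [0.524, 0.48, -0.476, -0.518]
contact_force: [0.3, 1.3, -1.2]
gripper_width: 10.4
```

```bash
python3 -c "
from h import *
plan([514.4,-264.6,12.5],-5.2+90)"
```

```text
t 6.5 pos [ 517.9 -265.2   14.3] w 10.4 F [ 0.3  1.3 -1.2] j6 -1.46
shift now-axes [0.3 1.8 3.5] rot rad [ 0.01   0.003 -0.002] shift target-axes [0.3 1.8 3.5]
```

```bash
python3 -c "
from h import *
s=read_state(); print(s['joints'].round(3),s['joint_efforts'].round(1),s['wrist_torque'].round(2))
w=snap('wrist','w4'); W=w['color'][:,:,::-1]
s2=snap('scene')
S=cv2.resize(s2['color'][130:210,140:260,::-1],(600,400),interpolation=cv2.INTER_CUBIC)
cv2.imwrite('pics/place2.png',np.vstack([cv2.resize(W[150:270,100:400],(600,240)),S[:360]]))
"
```

```text
[-1.950e-01  5.480e-01 -3.530e-01  1.000e-03 -6.590e-01 -1.464e+00] [  0.1 -42.3  13.3   3.   -0.   -0. ] [0.01 0.04 0.  ]
```

View pics/place2.png

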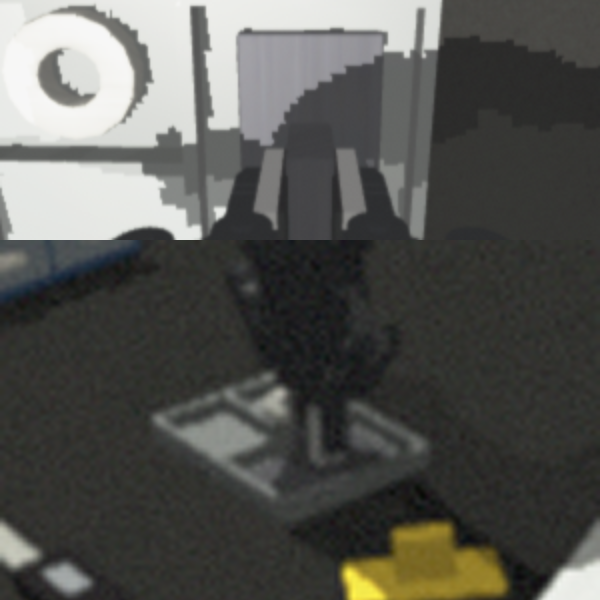

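Request:
play_rows(
  series=[
    [0,0.003,0.003,0.01,0.003,-0.002,0.005],
  ],
)

```text
clock: 6.7
position: [518.0, -265.4, 13.6]
ee_rot: [0.523, 0.479, -0.476, -0.52]
contact_force: [-1.2, 8.6, 28.0]
gripper_width: 10.6
```

It is in contact with the tray floor: 28 N at z=13.6, where about 13 was expected. Relax and release gently.

Request:
play_rows(
  series=[
    [0,0,0.001,0,0,0,0.005],
    [0,0,0,0,0,0,0.03],
    [0,0,0,0,0,0,0.03],
    [0,0,0,0,0,0,0.03],
    [0,-0.01,0,0,0,0,0.03],
    [0,-0.03,0,0,0,0,0.03],
    [0,-0.045,0,0,0,0,0.03],
    [0,-0.045,0,0,0,0,0.03],
    [0,0,0,0,0,0,0.04],
  ],
)

```text
clock: 7.6
position: [515.4, -265.9, 146.9]
ee_rot: [0.522, 0.477, -0.478, -0.521]
contact_force: [0.6, -0.6, 0.5]
gripper_width: 39.9
```

```bash
python3 - <<'E'
from h import *
import pickle
w=snap('wrist'); pickle.dump(w,open('w5.pkl','wb'))
plan([536.2,301.5,180],-9.6+90)
c=w['color'][:,:,::-1].copy()
cx=np.array([514.4,-264.6]);a=np.radians(-5.2);ex=np.array([np.cos(a),np.sin(a)]);ey=np.array([-ex[1],ex[0]])
print([proj(w,[*(cx+i*46*ex+j*30*ey),14]).round(0).tolist() for i,j in ((1,1),(1,-1),(-1,-1),(-1,1))])
cv2.imwrite('pics/released.png',c)
E
```

```text
t 7.65 pos [ 513.6 -265.1  143.9] w 40.1 F [-0.2  0.1 -0.4] j6 -1.46
shift now-axes [566.3 -35.7  28.5] rot rad [-0.006  0.078  0.   ] shift target-axes [562.4 -36.1  72.2]
[[284.0, 222.0], [227.0, 222.0], [225.0, 134.0], [287.0, 134.0]]
```

View pics/released.png

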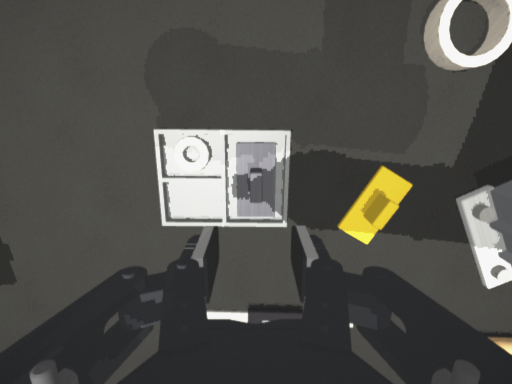

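The plate lies flat in the long compartment: plate 236–277 × 142–218, inner walls 230–285 × 135–221. That is 8 pictures viewed. Next I'll hover over the housing to measure the slot on the way to the blade.

```bash
python3 -c "
from h import *
plan([584,43,190],110.5,9)"
```

```text
t 7.65 pos [ 513.6 -265.1  143.9] w 40.1 F [-0.2  0.1 -0.4] j6 -1.46
shift now-axes [313.2 -46.2 -42.2] rot rad [-0.005 -0.448  0.002] shift target-axes [ 263.9  -46.1 -173.8]
[ 0.0348 -0.0051 -0.0047] [-0.001 -0.05   0.   ]
[ 0.0345 -0.0051 -0.0064] [-0.001 -0.05   0.   ]
[ 0.0342 -0.0051 -0.0081] [-0.001 -0.05   0.   ]
[ 0.0337 -0.0051 -0.0098] [-0.001 -0.05   0.   ]
[ 0.0332 -0.0051 -0.0115] [-0.001 -0.05   0.   ]
[ 0.0326 -0.0051 -0.0131] [-0.001 -0.05   0.   ]
[ 0.0319 -0.0051 -0.0147] [-0.001 -0.05   0.   ]
[ 0.0311 -0.0051 -0.0163] [-0.001 -0.05   0.   ]
[ 0.0302 -0.0051 -0.0178] [-0.001 -0.05   0.   ]
```

Request:
play_rows(
  series=[
    [0.035,-0.007,-0.005,0,-0.05,0,0.06],
    [0.035,-0.007,-0.006,0,-0.05,0,0.06],
    [0.034,-0.007,-0.008,0,-0.05,0,0.06],
    [0.034,-0.005,-0.01,0,-0.05,0,0.06],
    [0.033,-0.005,-0.011,0,-0.05,0,0.06],
    [0.033,-0.005,-0.013,0,-0.05,0,0.06],
    [0.032,-0.005,-0.015,0,-0.05,0,0.06],
    [0.031,-0.005,-0.016,0,-0.05,0,0.06],
    [0.025,-0.005,-0.015,0,-0.04,0,0.06],
    [0,0,0,0,0,0,0.06],
  ],
)

```text
clock: 8.65
position: [576.1, 48.5, 187.3]
ee_rot: [-0.395, -0.577, 0.586, 0.409]
contact_force: [0.2, -1.4, -0.1]
gripper_width: 60.2
```

```bash
python3 - <<'E'
from h import *
import pickle
plan([584,43,190],110.5)
for i in range(2): w=snap('wrist')
plan([536.2,301.5,180],80.4,9)
pickle.dump(w,open('w6.pkl','wb')); p=proj(w,[584,43,80]); print(p)
u,v=p.round().astype(int); c=w['color'][v-50:v+50,u-65:u+65,::-1]
cv2.imwrite('pics/slot.png',cv2.resize(c,None,fx=6,fy=6,interpolation=cv2.INTER_CUBIC)); print(u-65,v-50)
E
```

```text
t 8.65 pos [576.1  48.5 187.3] w 60.2 F [ 0.2 -1.4 -0.1] j6 -1.56
shift now-axes [-7.9 -2.9 -5.3] rot rad [-0.022  0.004  0.01 ] shift target-axes [-7.9 -2.7 -5.4]
t 8.75 pos [574.8  46.  186.6] w 60.0 F [-0.1 -0.5  0.3] j6 -1.56
shift now-axes [252.8   7.9 -53.5] rot rad [-0.027  0.525  0.003] shift target-axes [245.5   6.6  80.7]
[ 0.0281  0.0009 -0.0059] [-0.003  0.058  0.   ]
[ 0.0284  0.0009 -0.0043] [-0.003  0.058  0.   ]
[ 0.0286  0.0009 -0.0026] [-0.003  0.058  0.   ]
[ 0.0287  0.0009 -0.001 ] [-0.003  0.058  0.   ]
[0.0287 0.0009 0.0007] [-0.003  0.058  0.   ]
[0.0286 0.0008 0.0024] [-0.003  0.058  0.   ]
[0.0284 0.0008 0.0041] [-0.003  0.058  0.   ]
[0.0281 0.0008 0.0057] [-0.003  0.058  0.   ]
[0.0278 0.0008 0.0074] [-0.003  0.058  0.   ]
[245.20284817 197.29210429]
180 147
```

View pics/slot.png

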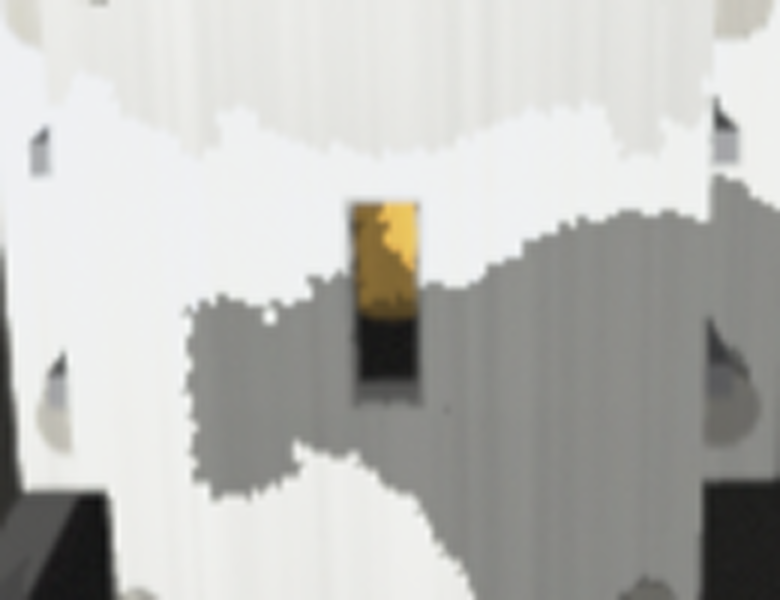

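The slot is open. Its mouth corners in the crop are at (350,201), (420,201), (421,405) and (354,404), with the brass plunger visible below.

```bash
python3 - <<'E'
from h import *
import pickle
w=pickle.load(open('w6.pkl','rb'))
px=[(x/6+180-.42,y/6+147-.42) for x,y in [(350,201),(420,201),(421,405),(354,404)]]
P=np.array([onz(w,u,v,80)[:2] for u,v in px]); e=np.roll(P,-1,0)-P
print(P.mean(0).round(2),np.linalg.norm(e,axis=1).round(1),np.degrees(np.arctan2(e[:,1],e[:,0])).round(1))
E
```

```text
[584.42  41.92] [10.7 33.  10.6 32.8] [ 110.4   20.6  -70.6 -159.2]
```

Request:
play_rows(
  series=[
    [0.029,0,-0.006,-0.003,0.058,0,0.06],
    [0.029,0,-0.004,-0.003,0.058,0,0.06],
    [0.029,0,-0.003,-0.003,0.058,0,0.06],
    [0.029,0,-0.001,-0.003,0.058,0,0.06],
    [0.029,0,0.001,-0.003,0.058,0,0.06],
    [0.029,0,0.002,-0.003,0.058,0,0.06],
    [0.028,0,0.004,-0.003,0.058,0,0.06],
    [0.025,0,0.006,-0.003,0.058,0,0.06],
    [0.018,0,0.007,-0.003,0.058,0,0.06],
    [0,0,0,0,0,0,0.06],
  ],
)

```text
clock: 9.75
position: [533.9, 283.1, 179.2]
ee_rot: [-0.548, -0.438, 0.45, 0.552]
contact_force: [0.2, 0.4, 0.4]
gripper_width: 60.3
```

```bash
python3 - <<'E'
from h import *
import pickle
w=snap('wrist'); pickle.dump(w,open('w7.pkl','wb'))
plan([536.2,301.5,150],80.4)
p=proj(w,[536.2,301.5,107]); print(p)
u,v=p.round().astype(int); c=w['color'][v-60:v+60,u-70:u+70,::-1]
cv2.imwrite('pics/blade.png',cv2.resize(c,None,fx=5,fy=5,interpolation=cv2.INTER_CUBIC)); print(u-70,v-60)
E
```

```text
t 9.8 pos [533.9 282.  179.1] w 59.8 F [ 0.2  0.2 -0.7] j6 -2.53
shift now-axes [19.8 28.9  1.4] rot rad [-0.015 -0.044 -0.01 ] shift target-axes [19.6 29.1  1. ]
[277.71124264 198.99475223]
208 139
```

View pics/blade.png

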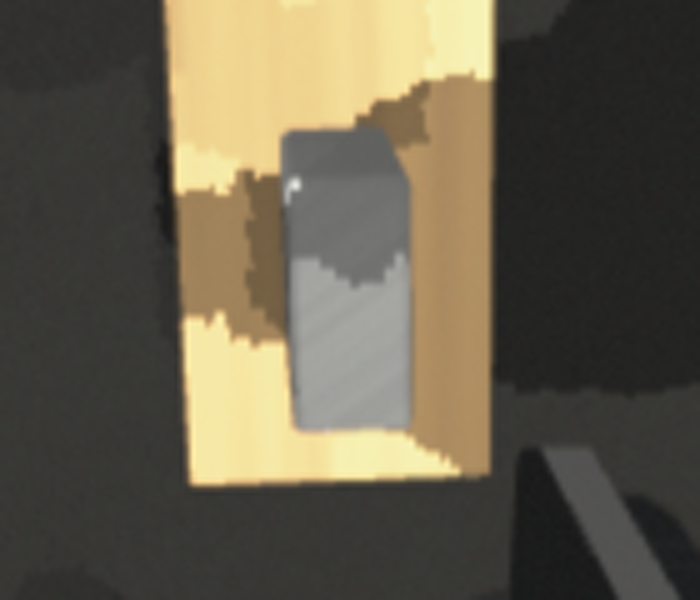

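The grip's top face has corners at (284,178), (411,178), (411,430) and (294,430) in the crop.

```bash
python3 - <<'E'
from h import *
import pickle
w=pickle.load(open('w7.pkl','rb'))
px=[(x/5+208-.4,y/5+139-.4) for x,y in [(284,178),(411,178),(411,430),(294,430)]]
P=np.array([onz(w,u,v,107)[:2] for u,v in px]); e=np.roll(P,-1,0)-P
print(P.mean(0).round(2),np.linalg.norm(e,axis=1).round(1),np.degrees(np.arctan2(e[:,1],e[:,0])).round(1))
plan([*P.mean(0),120],80.5)
E
```

```text
[537.03 301.25] [20.  42.5 19.3 42.6] [  78.   -10.3 -101.9  170.6]
t 9.8 pos [533.9 282.  179.1] w 59.8 F [ 0.2  0.2 -0.7] j6 -2.53
shift now-axes [20.1 58.9  0.1] rot rad [-0.015 -0.046 -0.01 ] shift target-axes [19.5 59.1  0.1]
```

Request:
play_rows(
  series=[
    [0.02,0.015,0,-0.015,-0.046,-0.01,0.05],
    [0,0.03,0,0,0,0,0.05],
    [0,0.015,0,0,0,0,0.05],
    [0,0,0,0,0,0,0.05],
  ],
)

```text
clock: 10.2
position: [539.3, 294.9, 117.0]
ee_rot: [0.54, 0.456, -0.457, -0.54]
contact_force: [-0.0, 0.0, -0.6]
gripper_width: 49.6
```

```bash
python3 -c "
from h import *
plan([536.7,301.3,73],80.3)"
```

```text
t 10.2 pos [539.3 294.9 117. ] w 49.6 F [-0.   0.  -0.6] j6 -2.5
shift now-axes [ 5.9 44.   3.6] rot rad [-0.001  0.001 -0.001] shift target-axes [ 5.9 44.   3.6]
```

Request:
play_rows(
  series=[
    [0.006,0.005,0.004,0,0,0,0.05],
    [0,0.015,0,0,0,0,0.05],
    [0,0.017,0,0,0,0,0.05],
    [0,0.007,0,0,0,0,0.05],
  ],
)

```text
clock: 10.6
position: [538.9, 300.0, 75.5]
ee_rot: [0.541, 0.457, -0.453, -0.541]
contact_force: [-0.0, 0.9, 0.1]
gripper_width: 50.0
```

```bash
python3 -c "
from h import *
plan([536.7,301.3,73],80.3)"
```

```text
t 10.6 pos [538.9 300.   75.5] w 50.0 F [-0.   0.9  0.1] j6 -2.51
shift now-axes [0.9 2.5 2.4] rot rad [ 0.004 -0.003  0.003] shift target-axes [0.9 2.5 2.4]
```

Request:
play_rows(
  series=[
    [0.001,0.0025,0.0025,0.004,-0.003,0.003,0.04],
    [0,0.001,0,0,0,0,0.03],
    [0,0,0,0,0,0,0.01],
    [0,0,0,0,0,0,0.01],
    [0,0,0,0,0,0,0.01],
    [0,0,0,0,0,0,0.01],
  ],
)

```text
clock: 11.2
position: [537.3, 301.8, 74.0]
ee_rot: [-0.54, -0.457, 0.455, 0.541]
contact_force: [-0.3, 0.8, -1.5]
gripper_width: 19.3
```

```bash
python3 -c "
from h import *
plan([536.7,301.3,73],80.3)"
```

```text
t 11.2 pos [537.3 301.8  74. ] w 19.3 F [-0.3  0.8 -1.5] j6 -2.51
shift now-axes [-0.6  1.   0.5] rot rad [0.001 0.    0.002] shift target-axes [-0.6  1.   0.5]
```

Request:
play_rows(
  series=[
    [0,-0.005,0,0,0,0,0.01],
    [0,-0.02,0,0,0,0,0.01],
    [0,-0.03,0,0,0,0,0.01],
    [0,-0.03,0,0,0,0,0.01],
    [0,-0.015,0,0,0,0,0.01],
  ],
)

```text
clock: 11.7
position: [536.2, 300.4, 175.0]
ee_rot: [0.541, 0.455, -0.457, -0.54]
contact_force: [0.2, 0.4, -1.8]
gripper_width: 19.4
```

```bash
python3 -c "
from h import *
plan([584.4,41.9,172],110.5,9)"
```

```text
t 11.7 pos [536.2 300.4 175. ] w 19.4 F [ 0.2  0.4 -1.8] j6 -2.51
shift now-axes [-246.7    3.5  -91.1] rot rad [-0.003 -0.527 -0.002] shift target-axes [-259.     3.    45.4]
[-0.0274  0.0004 -0.0101] [-0.    -0.059 -0.   ]
[-0.028   0.0004 -0.0085] [-0.    -0.059 -0.   ]
[-0.0284  0.0004 -0.0068] [-0.    -0.059 -0.   ]
[-0.0288  0.0004 -0.0052] [-0.    -0.059 -0.   ]
[-0.029   0.0004 -0.0035] [-0.    -0.059 -0.   ]
[-0.0292  0.0004 -0.0018] [-0.    -0.059 -0.   ]
[-0.0292  0.0004 -0.0001] [-0.    -0.059 -0.   ]
[-0.0292  0.0003  0.0016] [-0.    -0.059 -0.   ]
[-0.029   0.0003  0.0034] [-0.    -0.059 -0.   ]
```

Request:
play_rows(
  series=[
    [-0.027,0,-0.01,0,-0.059,0,0.01],
    [-0.028,0,-0.009,0,-0.059,0,0.01],
    [-0.028,0,-0.007,0,-0.059,0,0.01],
    [-0.029,0,-0.005,0,-0.059,0,0.01],
    [-0.029,0,-0.004,0,-0.059,0,0.01],
    [-0.029,0,-0.002,0,-0.059,0,0.01],
    [-0.028,0,0,0,-0.059,0,0.01],
    [-0.022,0,0.002,0,-0.059,0,0.01],
    [-0.018,0,0.003,0,-0.05,0,0.01],
    [0,0,0,0,0,0,0.01],
  ],
)

```text
clock: 12.7
position: [586.0, 55.1, 183.2]
ee_rot: [0.399, 0.588, -0.582, -0.396]
contact_force: [-0.2, 0.3, -1.7]
gripper_width: 19.0
```

```bash
python3 -c "
from h import *
plan([584.4,41.9,158],110.5)"
```

```text
t 12.7 pos [586.   55.1 183.2] w 19.0 F [-0.2  0.3 -1.7] j6 -1.56
shift now-axes [-11.8  25.1   6.6] rot rad [0.009 0.02  0.002] shift target-axes [-11.9  25.2   6.1]
```

Request:
play_rows(
  series=[
    [-0.012,0.008,0.0065,0.009,0.02,0.002,0.01],
    [0,0.01,0,0,0,0,0.01],
    [0,0.007,0,0,0,0,0.01],
    [0,0,0,0,0,0,0.01],
  ],
)

```text
clock: 13.1
position: [583.5, 41.5, 155.9]
ee_rot: [-0.404, -0.58, 0.581, 0.404]
contact_force: [-0.2, 0.5, -1.6]
gripper_width: 19.3
```

```bash
python3 -c "
from h import *
plan([584.4,41.9,152],110.5)"
```

```text
t 13.1 pos [583.5  41.5 155.9] w 19.3 F [-0.2  0.5 -1.6] j6 -1.56
shift now-axes [ 0.1  3.9 -1. ] rot rad [-0.001 -0.003  0.   ] shift target-axes [ 0.1  3.9 -1. ]
```

Request:
play_rows(
  series=[
    [0,0.004,-0.001,0,-0.003,0,0.01],
    [0,0.003,0,0,0,0,0.01],
  ],
)

```text
clock: 13.3
position: [584.7, 42.8, 148.4]
ee_rot: [-0.402, -0.581, 0.582, 0.403]
contact_force: [0.4, 0.2, -1.9]
gripper_width: 19.2
```

```bash
python3 - <<'E'
from h import *
import pickle
plan([584.4,41.9,148],110.5)
w=snap('wrist'); s=snap('scene'); plan([584.4,41.9,148],110.5); pickle.dump((w,s),open('w8.pkl','wb'))
def cr(im,p,hw,hh,k):
    u,v=proj(im,p).round().astype(int); print(u-hw,v-hh)
    return cv2.resize(im['color'][v-hh:v+hh,u-hw:u+hw,::-1],None,fx=k,fy=k,interpolation=cv2.INTER_CUBIC)
A=cr(w,[584.4,41.9,80],40,50,5); B=cr(s,[584.4,41.9,90],40,50,5)
cv2.imwrite('pics/pre.png',np.hstack([A,B]))
E
```

```text
t 13.3 pos [584.7  42.8 148.4] w 19.2 F [ 0.4  0.2 -1.9] j6 -1.56
shift now-axes [-0.8  0.4  0.6] rot rad [-0.001  0.001  0.   ] shift target-axes [-0.8  0.4  0.6]
t 13.4 pos [584.5  42.7 148.4] w 19.0 F [ 0.8  0.1 -1.7] j6 -1.56
shift now-axes [-0.7  0.4  0.4] rot rad [-0.001  0.001  0.   ] shift target-axes [-0.7  0.4  0.4]
213 150
232 149
```

View pics/pre.png

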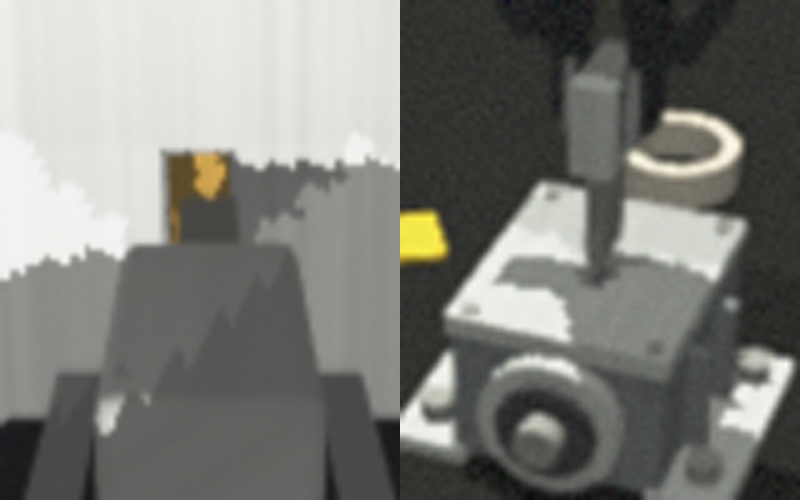

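Left crop (wrist): the slot mouth spans columns 163–233 and the blade's edge 180–239, so the blade is slightly too far right. I'll quantify it.

```bash
python3 - <<'E'
from h import *
import pickle
w,s=pickle.load(open('w8.pkl','rb'))
st=read_state(); T=R.from_quat(st['ee_rot'])
f=lambda x,y,z: T.inv().apply(onz(w,x/5+213-.4,y/5+150-.4,z)-st['position']).round(2)
print('slot L/R',f(163,151,80),f(233,151,80),f(165,235,80))
print('tip L/R',f(180,200,86.5),f(236,200,86.5), 'up', f(180,235,92),f(239,235,92))
E
```

```text
slot L/R [-6.5  68.44 16.82] [ 4.37 68.44 16.82] [-6.32 68.42  3.15]
tip L/R [-3.77 61.93 10.78] [ 4.75 61.93 10.78] up [-3.67 56.43  6.95] [ 5.12 56.43  6.94]
```

Request:
play_rows(
  series=[
    [-0.0016,0.001,0.0005,-0.001,0,0,0.01],
    [0,0.001,0,0,0,0,0.01],
  ],
)

```text
clock: 13.6
position: [585.0, 41.3, 146.7]
ee_rot: [0.403, 0.582, -0.581, -0.402]
contact_force: [0.6, 1.0, -1.1]
gripper_width: 19.5
```

```bash
python3 - <<'E'
from h import *
plan([585.2,41.4,142],110.5)
# target = earlier pos + T*( -1.6,.,.4)
import pickle
w=snap('wrist'); pickle.dump(w,open('w9.pkl','wb'))
lum=w['color'].mean(2); 
for v in (182,186,190,194,196): print(v,lum[v,240:266].astype(int))
E
```

```text
t 13.6 pos [585.   41.3 146.7] w 19.5 F [ 0.6  1.  -1.1] j6 -1.56
shift now-axes [ 0.   4.7 -0.2] rot rad [ 0.001  0.002 -0.   ] shift target-axes [ 0.   4.7 -0.2]
182 [224 226 228 227 226 225 221 164 109  82  81  80  79 115 149 147 115 107
  80  76  80 111 179 204 221 218]
186 [223 225 227 226 226 224 220 165 106  73  71  70  70  84 139 144 124  77
  68  69  71  91  97  98  99  98]
190 [222 224 226 226 225 223 219 179 125  77  70  70  69  69  69  69  69  69
  69  70  73  90  98  98  98  99]
194 [221 222 224 225 224 223 219 177 124  78  69  70  69  70  69  69  70  69
  69  70  71  90  95  99 105 137]
196 [222 221 223 224 224 223 217 174 123  77  69  69  69  70  69  69  69  70
  69  70  72  88  95  99 103 128]
```

```bash
python3 - <<'E'
from h import *
import pickle
w=pickle.load(open('w9.pkl','rb')); c=w['color'].astype(int)
for v in (184,187,189,191,194,197,200): print(v,(c[v,244:266,0]-c[v,244:266,2]).tolist(), c[v,244:266,1].tolist())
E
```

```text
184 [3, 4, 4, 5, 14, 45, 54, 55, 55, 72, 110, 124, 125, 105, 63, 53, 41, 5, 2, 2, 3, 2] [228, 227, 222, 168, 105, 77, 77, 76, 77, 95, 141, 160, 160, 139, 86, 75, 78, 93, 98, 103, 115, 116]
187 [3, 4, 3, 6, 15, 43, 54, 53, 53, 67, 119, 117, 70, 53, 52, 52, 41, 5, 2, 1, 2, 1] [227, 226, 222, 169, 124, 81, 77, 77, 76, 93, 152, 152, 95, 77, 75, 75, 77, 92, 98, 100, 99, 100]
189 [3, 3, 4, 5, 14, 27, 29, 28, 27, 30, 39, 39, 28, 27, 28, 30, 33, 4, 2, 1, 2, 1] [227, 225, 221, 179, 127, 79, 74, 74, 72, 75, 82, 81, 73, 72, 73, 73, 76, 92, 97, 100, 99, 101]
191 [3, 3, 3, 6, 12, 11, 5, 4, 4, 3, 4, 3, 4, 4, 3, 7, 20, 3, 2, 2, 1, 1] [227, 225, 221, 180, 126, 80, 70, 69, 70, 69, 70, 70, 71, 70, 71, 71, 75, 92, 97, 100, 100, 100]
194 [4, 3, 3, 3, 3, 3, 3, 3, 3, 4, 3, 3, 3, 3, 4, 5, 13, 3, 1, 2, 1, 2] [226, 225, 221, 180, 126, 79, 70, 71, 70, 71, 70, 70, 71, 70, 70, 71, 74, 91, 96, 100, 106, 139]
197 [4, 3, 4, 4, 3, 3, 3, 3, 4, 4, 3, 3, 3, 4, 4, 4, 6, 12, 3, 2, 2, 2] [223, 221, 196, 156, 113, 77, 72, 72, 72, 71, 72, 71, 71, 72, 71, 71, 77, 90, 97, 99, 99, 105]
200 [1, 1, 2, 2, 2, 2, 2, 3, 2, 2, 2, 1, 2, 3, 2, 2, 2, 2, 2, 2, 2, 2] [100, 99, 99, 99, 99, 100, 99, 100, 99, 98, 97, 97, 96, 97, 97, 96, 97, 97, 96, 98, 98, 98]
```

Aligned: slot columns 247.6–260.7 (centre about 254.2) and blade about 248.8–259.8. Insert with small steps, watching the force.

Request:
play_rows(
  series=[
    [0,0.004,0,0,0,0,0.01],
    [0,0.004,0,0,0,0,0.01],
    [0,0.003,0,0,0,0,0.01],
  ],
)

```text
clock: 13.95
position: [585.4, 41.4, 135.6]
ee_rot: [0.403, 0.582, -0.581, -0.402]
contact_force: [-0.7, 0.8, -1.3]
gripper_width: 19.0
```

```bash
python3 - <<'E'
from h import *
plan([585.2,41.4,125],110.5)
E
```

```text
t 13.95 pos [585.4  41.4 135.6] w 19.0 F [-0.7  0.8 -1.3] j6 -1.56
shift now-axes [ 0.1 10.6  0.2] rot rad [ 0.002  0.002 -0.   ] shift target-axes [ 0.1 10.6  0.2]
```

Request:
play_rows(
  series=[
    [0,0.004,0,0.002,0.002,0,0.01],
    [0,0.004,0,0,0,0,0.01],
    [0,0.004,0,0,0,0,0.01],
    [0,0.004,0,0,0,0,0.01],
  ],
)

```text
clock: 14.35
position: [585.1, 41.2, 118.0]
ee_rot: [-0.403, -0.581, 0.581, 0.403]
contact_force: [-0.9, -0.2, -1.3]
gripper_width: 19.0
```

```bash
python3 - <<'E'
from h import *
plan([585.2,41.4,110],110.5)
E
```

```text
t 14.35 pos [585.1  41.2 118. ] w 19.0 F [-0.9 -0.2 -1.3] j6 -1.56
shift now-axes [ 0.2  8.  -0.2] rot rad [-0.001 -0.001 -0.   ] shift target-axes [ 0.2  8.  -0.2]
```

Free passage. Continue to plunger contact, expected near TCP z≈110.

Request:
play_rows(
  series=[
    [0,0.004,0,0,0,0,0.01],
    [0,0.003,0,0,0,0,0.01],
    [0,0.003,0,0,0,0,0.01],
  ],
)

```text
clock: 14.65
position: [585.2, 41.2, 107.1]
ee_rot: [-0.403, -0.581, 0.581, 0.403]
contact_force: [-1.8, 1.0, 4.0]
gripper_width: 19.5
```

```bash
python3 - <<'E'
from h import *
plan([585.2,41.4,100],110.5)
E
```

```text
t 14.65 pos [585.2  41.2 107.1] w 19.5 F [-1.8  1.   4. ] j6 -1.56
shift now-axes [ 0.2  7.1 -0.1] rot rad [-0.001 -0.    -0.   ] shift target-axes [ 0.2  7.1 -0.1]
```

Contact matches the expected height: net force about 5.5 N at 3 mm depth. Press on to 10 mm.

Request:
play_rows(
  series=[
    [0,0.003,0,0,0,0,0.01],
    [0,0.003,0,0,0,0,0.01],
    [0,0.002,0,0,0,0,0.01],
  ],
)

```text
clock: 14.95
position: [585.3, 41.2, 101.7]
ee_rot: [-0.403, -0.581, 0.582, 0.403]
contact_force: [-3.3, 0.7, 6.9]
gripper_width: 19.2
```

```bash
python3 - <<'E'
from h import *
plan([585.2,41.4,100],110.5)
E
```

```text
t 14.95 pos [585.3  41.2 101.7] w 19.2 F [-3.3  0.7  6.9] j6 -1.56
shift now-axes [ 0.2  1.7 -0. ] rot rad [-0.001  0.001 -0.001] shift target-axes [ 0.2  1.7 -0. ]
```

Request:
play_rows(
  series=[
    [0,0.0025,0,0,0,0,0.01],
  ],
)

```text
clock: 15.05
position: [585.2, 41.2, 100.6]
ee_rot: [-0.403, -0.581, 0.582, 0.402]
contact_force: [-4.0, 0.3, 8.5]
gripper_width: 19.4
```

```bash
python3 - <<'E'
from h import *
plan([585.2,41.4,99.5],110.5)
for i in range(6): s=snap('scene')
w=snap('wrist')
plan([585.2,41.4,99.5],110.5)
def cr(im,p,hw,hh,k):
    u,v=proj(im,p).round().astype(int)
    return cv2.resize(im['color'][v-hh:v+hh,u-hw:u+hw,::-1],None,fx=k,fy=k,interpolation=cv2.INTER_CUBIC)
cv2.imwrite('pics/fin.png',np.hstack([cr(s,[584.4,41.9,95],40,50,5),cr(w,[584.4,41.9,80],40,50,5)]))
# predicted rows: shoulder at z 88 / housing top along scene view
print([proj(s,[584.4,41.9,z]).round(1).tolist() for z in (80,88,133)])
E
```

```text
t 15.05 pos [585.2  41.2 100.6] w 19.4 F [-4.   0.3  8.5] j6 -1.56
shift now-axes [ 0.2  1.1 -0. ] rot rad [-0.     0.001 -0.002] shift target-axes [ 0.2  1.1 -0. ]
t 15.4 pos [585.2  41.2 100.4] w 19.2 F [-2.7  0.1  6.1] j6 -1.56
shift now-axes [ 0.2  0.9 -0.1] rot rad [-0.     0.001 -0.002] shift target-axes [ 0.2  0.9 -0.1]
[[271.8, 202.5], [271.9, 199.5], [272.4, 181.8]]
```

View pics/fin.png

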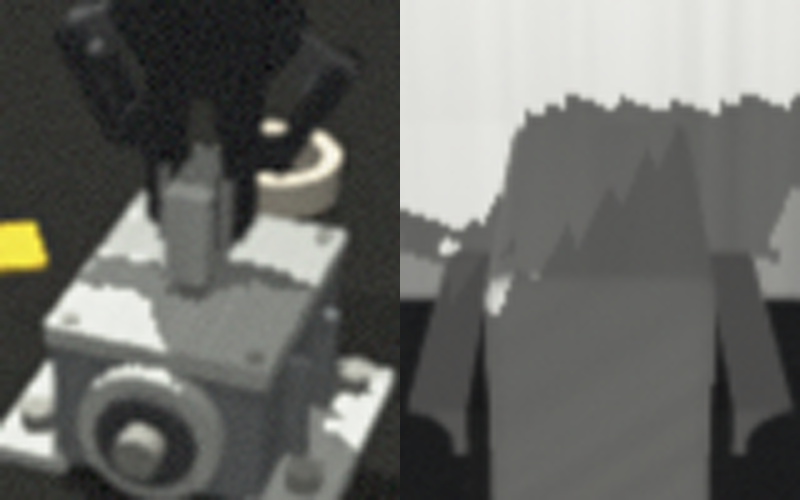

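The final view shows the blade in the slot with the grip's shoulder just above the housing top. Depth by height is about 9.6 mm; I'll add a touch more and check that it holds.

Request:
play_rows(
  series=[
    [0,0.001,0,0,0,0,0.01],
  ],
)

```text
clock: 15.5
position: [585.2, 41.2, 100.5]
ee_rot: [-0.403, -0.581, 0.582, 0.402]
contact_force: [-2.2, 0.2, 5.1]
gripper_width: 19.2
```

```bash
python3 - <<'E'
from h import *
L=[]
for i in range(22):
    t=snap('top'); s=read_state(); L.append([*s['position'],*s['contact_force'],s['gripper_width']])
L=np.array(L); print(L[::5].round(1)); print(L[8:].mean(0).round(2),s['clock'])
w=snap('wrist')
E
```

```text
[[ 5.852e+02  4.120e+01  1.006e+02 -3.100e+00 -1.000e-01  5.100e+00
   1.900e+01]
 [ 5.852e+02  4.120e+01  1.005e+02 -3.700e+00  9.000e-01  5.600e+00
   1.940e+01]
 [ 5.852e+02  4.120e+01  1.005e+02 -2.800e+00  5.000e-01  6.200e+00
   1.930e+01]
 [ 5.852e+02  4.120e+01  1.005e+02 -3.500e+00  6.000e-01  5.100e+00
   1.920e+01]
 [ 5.852e+02  4.120e+01  1.005e+02 -3.200e+00  8.000e-01  5.000e+00
   1.900e+01]]
[ 5.8520e+02  4.1210e+01  1.0053e+02 -2.9100e+00  5.1000e-01  5.6100e+00
  1.9210e+01] 16.6
```

Stable at about 9.5 mm. One slightly larger step to reach about 10.5 mm.

Request:
play_rows(
  series=[
    [0,0.0025,0,0,0,0,0.01],
  ],
)

```text
clock: 16.75
position: [585.2, 41.2, 99.6]
ee_rot: [-0.403, -0.581, 0.582, 0.402]
contact_force: [-3.9, 0.9, 9.1]
gripper_width: 19.2
```

```bash
python3 - <<'E'
from h import *
L=[]
for i in range(20):
    t=snap('top'); s=read_state(); L.append([*s['position'],*s['contact_force'],s['gripper_width']])
L=np.array(L); print(L[8:].mean(0).round(2),s['clock']); plan([585.2,41.4,99.5],110.5)
E
```

```text
[ 5.8521e+02  4.1220e+01  9.9370e+01 -3.2900e+00  5.4000e-01  6.7000e+00
  1.9360e+01] 17.75
t 17.75 pos [585.2  41.2  99.4] w 19.5 F [-4.3 -0.3  6.7] j6 -1.56
shift now-axes [ 0.2 -0.1 -0.1] rot rad [ 0.001  0.002 -0.002] shift target-axes [ 0.2 -0.1 -0.1]
```

```bash
python3 -c "
from bench import job_done
print(job_done())"
```

```text
the job is handed in; nothing more can be done
None
```

The job is handed in at about 17.8 s: the cover plate is in the tray, and the blade is through the slot holding the plunger about 10 mm down. `job_done()` gives no verdict.

- **Cover plate:** I took the smaller dark plate off the housing and lowered it into the long compartment until it touched the floor (28 N), then released it. The wrist picture afterwards showed it flat and inside the walls.
- **Blade:** It came out of the block, and I shifted it about 1.6 mm sideways over the slot from a close wrist view. It then went in with no noticeable force until it met the plunger at the expected height.
- **Last checks:** The arm held steady for about 1 s with the grip closed on the blade (19.4 mm).
- **Disagreement on depth:** Tool height puts the plunger about 10.6 mm down, with the shoulder about 7 mm above the housing. The steady push of about 8.3 N suggests nearer 8.6 mm. There is also a side force of about 3 N, so friction in the slot may explain the gap. I did not measure the depth directly.
- **Other things on the bench:** I noticed no contact with any of them, but did not measure their positions again at the end.

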